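Dial the code on the counter cash box and draw its bolt

ROBOT

A 6-joint arm with a two-finger parallel gripper is mounted at the origin on a cart in front of the work surface, level with it; the furniture and walls round the work are solid. World frame = base frame: x ahead of the robot, y to its left, z up, the work surface at z = 0. Lengths are in mm, angles in rad, forces in N, time in s.
With the tool pointing down it reaches from about 400 to 925 mm from the base axis. Payload 12.5 kg.
Tool frame: the origin (TCP) lies midway between the tips of the shut fingers; the grasp point (between the pads) lies 19 mm behind it (env.tcp_to_grasp is the distance from the TCP to the grasp point, in mm); z points along the fingers, y is the line along which they close (so a half turn about z gives the same grasp; the last joint's range is limited). The gripper opens to 95 mm and grips with 3 to 60 N. Pads are 20 mm wide; open, the fingers measure 119 mm over their backs; the gripper's body (75 mm by 180 mm) begins 59 mm behind the grasp point.
Start: joints at [-1.348, 0.491, 1.559, -0, 1.092, -0.106], TCP at [201.841, -591.532, 182.761] pointing down, gripper open.
Joint ranges: [-3.1, 3.1], [-0.84, 2.19], [0.05, 2.79], [-1.13, 4.28], [0.06, 2.93], [-2.69, 2.69]. Speed limits (rad/s): [2.22, 2.22, 2.79, 3.14, 3.14, 3.14].

INTERFACE

Orientations are given as [roll, pitch, yaw] about the fixed x, y, z axes, in that order (R = Rz(yaw) Ry(pitch) Rx(roll)).
In Python, from cell import env gives the robot as it stands. The module is installed in compiled form; this text tells all that it offers.
- The arm moves only by the tool step_arm, never from a script. Its argument "plan" is a list that holds one entry, the list of rows, each a list of 5 numbers: the shift along the tool's x, y, z in mm, then the turn about the tool's z in degrees, then the opening, from -1 (shut) to 1 (fully open). A call has 1 to 8 rows; each row is the pose to reach, as a shift and turn from the pose commanded when the call began, along the tool's axes at that moment; what a row does not reach only later rows make up. A row lasts 1/12 s, in which the tool goes at most 41.7 mm and 7.16 degrees, less where a joint would pass 70% of its speed; a pose out of reach is approached as far as the arm can. A call with a gripper value outside its range is refused whole. The fingers move at their own pace and stop on an object; the grip force is fixed at half the most. Time passes only in rows, so rows that repeat a pose let the fingers close. It gives the time, the measured TCP pose, the force, the opening and the grip force at its end, in the units of the state.
- env.state(): the state, without advancing time (a new reading comes with each control period).
- env.read_camera(name): name is "scene" or "top" or "wrist"; returns the picture (384x512x3 uint8, blue, green, red); there is no depth.
- env.get_calibration(name): a dict with "K" (3x3 intrinsics, pixels), "D" ([k1, k2, p1, p2, k3] as OpenCV has them; the pictures are not rectified), "extrinsics" (4x4, takes a point from world to camera coordinates). Camera axes: x right, y up, looking along -z (the intrinsics and any distortion apply to the point x, -y, -z); pixel columns grow to the right and rows downward; lengths in mm; the calibration is good to about 2 mm. A picture is of the moment at which its call begins: read the wrist's pose just before it. get_calibration takes no time and is no camera call; for the wrist camera it gives the pose at the moment of the call.
- env.job_done(): hands the job in; it is judged then, once.
The state is a dict: "t": time; "joints": joint angles; "qvel": joint speeds; "tau": joint torques, N m; "eef_pos": TCP position; "tcp_rot": TCP orientation; "ft_force": force on the tool from outside, world axes, zero at the start; "moment": the same for the moment, N m; "opening": opening from 0.0 (shut) to 1.0 (fully open); "grip_force": force on a finger pad.
Only numpy, scipy, OpenCV 4.12 (cv2) and the standard library are available. Lean on these libraries where they do the work, as an engineer would, in place of code of your own. Each camera call takes 0.05 s, during which the arm holds its last target. There are 200 camera calls.

TASK

Unlock the cash box on the counter: roll its three black thumbwheels with a light fingertip so that the dots on top, level with the white lines, read 4, 2, 5 from left to right, then slide the red bolt knob all the way to the right (away from the wheels). Push gently, never with more than about 15 N on the box or any of its parts, leave the jam jar, card reader and price sign where they stand, and let go at the end.

Things in the scene. Friction and masses are not known exactly. Their poses are not given: they have to be found in the camera images.
- cash_box: Blue steel cash box with a grey cover, fixed to the counter, 146 (x) x 256 (y) x 85 mm high. Origin: centre of its underside; x points away from the robot, y to the left along the wheels' axles, z up. In the cover, from left to right, at x = 0: three black thumbwheels at y = +72, +30, -12 mm and the red bolt knob at y = -76 mm. The wheels are 24 mm in radius, 18 mm wide.
- wheel_left_top (a point): Nominal top of the left wheel, 14 mm over the cover, fixed to the box. The true top of each wheel lies up to 4 mm above or below, by its own unmeasured amount. Each wheel gives downward on a spring, 6 N per mm, 5 mm at most. A fingertip pressed on top and drawn along the box's x rolls it by friction (angle = drag / 24 mm); it takes 3.3 N of drag, so it slips if pressed under about 4 N.
- wheel_middle_top (a point): The same for the middle wheel. Each rim carries six numbers as groups of 1 to 6 white dots, 60 degrees apart, with yellow lines between them; the number that counts is the one on top, in line with the short white lines on the cover. Wheels stay where they are left.
- wheel_right_top (a point): The same for the right wheel.
- wheel_left (a joint): Angle of the left wheel, rad: 0 = one dot on top, 1.047 more for each further dot (2 dots 1.047, 3 dots 2.094, 4 dots 3.142, 5 dots 4.189, 6 dots 5.236). It grows as the top rolls away from the robot (box +x). Stops at -0.5 and 5.74: it does not go right round. Its code number is 4 (3.142).
- wheel_middle (a joint): The same for the middle wheel. Its code number is 2 (1.047).
- wheel_right (a joint): The same for the right wheel. Its code number is 5 (4.189).
- bolt (a joint): Travel of the bolt in m: 0 = locked, 0.016 = fully open at its stop. It moves along the box's -y (to the right), rubs with about 2 N and stays where it is left. The wheels block it after about 2 mm until all three are within about 0.15 rad of the code; once drawn it holds the wheels.
- bolt_knob (a point): Centre of the top of the red bolt knob, which moves with the bolt: a block 34 (x) x 14 (y) x 22 mm high, top 23.5 mm above the cover. There are 47 mm of free cover between it and the right wheel.
- jam_jar: Jam jar, 62 mm across, 85 mm high, loose, left of the box; origin at the centre of its underside.
- reader: White card reader, 68 x 68 x 14 mm, loose, right of the box towards its front; origin at the centre of its underside.
- sign: Black price sign, 47 x 88 x 58 mm, loose, right of the box towards its rear; origin at the centre of its underside.

How it is judged:
By the outcome, as a careful person would: the job done as asked, in the order asked, and still so for the second after the job is handed in, with the robot touching nothing.
It also fails if it takes over 61 s, if anything falls off the work surface, if the arm or the gripper's body presses on something with over 40 N, if the wrist force passes 120 N, or if a joint passes its speed limit or range.

## Working session

There is one attempt and no reset: what is moved stays moved. The work goes in short steps, Python scripts to look and compute and a tool call to move; the robot and the scene stay as the last step left them, time stands still between calls to the robot, and variables do not carry over. Pictures are saved under pics/ and viewed, at most 10 in all, crops included, and the job is handed in when it is done.

Besides the shell and the picture viewer there is one more tool, called after "Call:" as name(argument=value, ...) on one line, values as JSON. step_arm: Moves the arm, as the interface text tells. Its arguments: {"type":"object","properties":{"plan":{"type":"array"}},"required":["plan"]}

```bash
mkdir -p pics; python3 - <<'E'
from cell import env
import cv2,numpy as np
s=env.state();print(s)
a=env.read_camera("scene");b=env.read_camera("top")
cv2.imwrite("pics/scene.png",a);cv2.imwrite("pics/top.png",b)
for n in("scene","top","wrist"):
  c=env.get_calibration(n);print(n,np.round(c["K"],1).tolist(),c["D"],np.round(c["extrinsics"],3).tolist())
E
```

```text
{'t': 0.0, 'joints': array([-1.34759594e+00,  4.91574732e-01,  1.55947417e+00, -1.52945576e-05,
        1.09171110e+00, -1.05621938e-01]), 'qvel': array([-8.15027736e-04,  2.58335303e-04,  4.78285199e-05,  7.60569792e-04,
       -2.25352726e-05,  7.38988811e-04]), 'tau': array([-3.03803827e-04, -6.12637281e+01, -2.58177602e+01,  6.92003011e-02,
        4.83433949e-02, -7.90552281e-05]), 'eef_pos': array([ 201.76901945, -591.22218889,  182.14383828]), 'tcp_rot': array([-3.14043038e+00, -1.09579942e-04,  3.28829321e-01]), 'ft_force': array([-0.39670243,  0.73152933,  0.40212223]), 'moment': array([-0.07343293, -0.04665783, -0.01030984]), 'grip_force': 0.0, 'opening': 1.0038361162319107}
scene [[404.3, 0.0, 261.7], [0.0, 404.3, 188.6], [0.0, 0.0, 1.0]] [-0.02064493  0.          0.          0.          0.        ] [[-0.816, -0.577, 0.011, 341.97], [0.414, -0.572, 0.708, -376.685], [-0.402, 0.582, 0.707, -815.102], [0.0, 0.0, 0.0, 1.0]]
top [[404.1, 0.0, 263.3], [0.0, 404.1, 189.8], [0.0, 0.0, 1.0]] [-0.06670973  0.          0.          0.          0.        ] [[-0.013, -1.0, -0.007, -143.595], [0.988, -0.014, 0.151, -539.241], [-0.151, -0.005, 0.988, -858.03], [0.0, 0.0, 0.0, 1.0]]
wrist [[270.3, 0.0, 252.9], [0.0, 270.3, 195.7], [0.0, 0.0, 1.0]] [-0.00976395  0.          0.          0.          0.        ] [[0.323, -0.946, -0.001, -624.284], [0.913, 0.312, -0.265, 30.385], [0.251, 0.085, 0.964, -390.548], [0.0, 0.0, 0.0, 1.0]]
```

View pics/top.png

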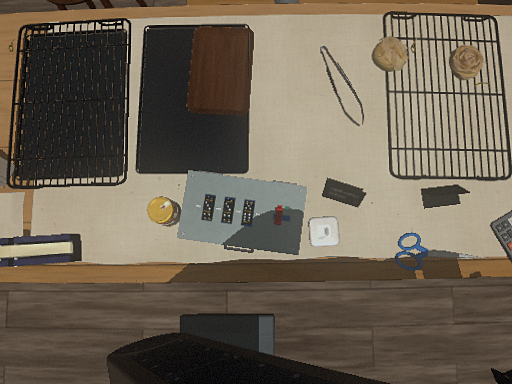

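View pics/scene.png

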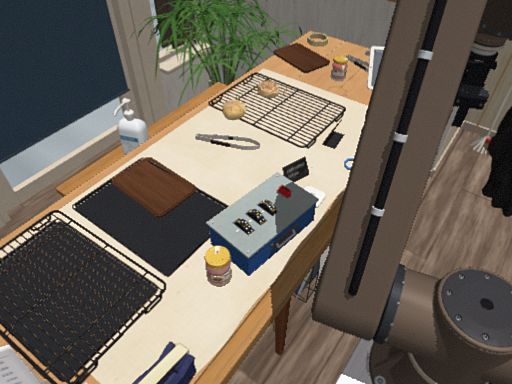

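```bash
cat > h.py <<'E'
import cv2,numpy as np
from cell import env
def ray(c,uv):
    p=cv2.undistortPoints(np.array(uv,float).reshape(-1,1,2),c["K"],np.array(c["D"])).reshape(-1,2)
    E=c["extrinsics"];R=E[:3,:3];o=-R.T@E[:3,3]
    d=np.c_[p[:,0],-p[:,1],-np.ones(len(p))]@R
    return o,d
def onz(c,uv,z):
    o,d=ray(c,uv);return o+d*((z-o[2])/d[:,2])[:,None]
def proj(c,P):
    E=c["extrinsics"];q=np.atleast_2d(P)@E[:3,:3].T+E[:3,3]
    q=q*[1,-1,-1]
    return cv2.projectPoints(q,np.zeros(3),np.zeros(3),c["K"],np.array(c["D"]))[0].reshape(-1,2)
E
python3 - <<'E'
from h import *
b=cv2.imread("pics/top.png");c=env.get_calibration("top")
print(b[180,220],b[240,200],b[245,285],b[214,277])
h=cv2.cvtColor(b,cv2.COLOR_BGR2HSV)
red=((h[...,0]<8)|(h[...,0]>172))&(h[...,1]>150)&(h[...,2]>60);red[:190]=0;red[240:]=0;red[:,:260]=0;red[:,300:]=0
v,u=np.nonzero(red);print("red",u.mean(),v.mean(),u.min(),u.max(),v.min(),v.max(),onz(c,[[u.mean(),v.mean()]],107))
g=b.astype(int);cov=((g[...,0]>g[...,2]+8)).astype(np.uint8)
cov[:160]=0;cov[262:]=0;cov[:,:165]=0;cov[:,315:]=0
cov=cv2.morphologyEx(cov,cv2.MORPH_CLOSE,np.ones((9,9)))
ct=max(cv2.findContours(cov,0,1)[0],key=cv2.contourArea)
r=cv2.minAreaRect(ct);bp=cv2.boxPoints(r);print(r,bp.tolist())
P=onz(c,bp,85);print(P.round(1));print([np.linalg.norm(P[i]-P[i-1]).round(1) for i in range(4)],P.mean(0))
blk=(b.max(2)<70);blk[:190]=0;blk[230:]=0;blk[:,:198]=0;blk[:,260:]=0
n,l,st,ce=cv2.connectedComponentsWithStats(blk.astype(np.uint8))
for i in range(1,n):
  if st[i,4]>30: print(st[i],ce[i],onz(c,[ce[i]],97).round(1))
cv2.imwrite("pics/topcrop.png",cv2.resize(b[160:265,165:345],None,fx=4,fy=4,interpolation=cv2.INTER_CUBIC))
E
```

```text
[134 137 129] [136 137 127] [75 80 77] [47 51 91]
red 278.77272727272725 208.8181818181818 275 282 206 219 [[ 487.23457257 -182.35801211  107.        ]]
((281.0, 213.0), (14.0, 16.0), 90.0) [[273.0, 206.0], [289.0, 206.0], [289.0, 220.0], [273.0, 220.0]]
[[ 495.7 -171.1   85. ]
 [ 495.2 -204.7   85. ]
 [ 465.8 -204.    85. ]
 [ 466.2 -170.6   85. ]]
[np.float64(29.4), np.float64(33.6), np.float64(29.4), np.float64(33.4)] [ 480.71204356 -187.57694881   85.        ]
[202 195  14  26 187] [208.37967914 207.07486631] [[493.9 -36.9  97. ]]
[221 198  14  25 188] [228.0212766  209.72340426] [[487.9 -77.7  97. ]]
[241 200  13  27 171] [247.66666667 213.52631579] [[ 479.4 -118.3   97. ]]
```

View pics/topcrop.png

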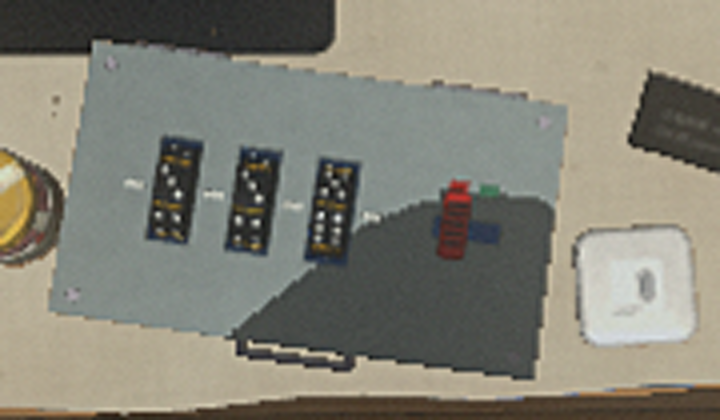

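```bash
python3 - <<'E'
from h import *
c=env.get_calibration("top")
f=lambda L:np.array(L)/4+[164.6,159.6]
C=onz(c,f([(93,42),(567,107),(533,378),(50,312)]),85)
W=onz(c,f([(133,184),(213,195),(292,206),(371,216)]),85)
print(C.round(1),[np.linalg.norm(C[i]-C[i-1]).round(1) for i in range(4)],C.mean(0))
for a,b in((0,1),(3,2)):d=C[a]-C[b];print(np.degrees(np.arctan2(-d[0],d[1])))
d=C[0]-C[3];print(np.degrees(np.arctan2(d[1],d[0])));d=C[1]-C[2];print(np.degrees(np.arctan2(d[1],d[0])))
d=W[0]-W[3];print(np.degrees(np.arctan2(-d[0],d[1])),np.linalg.norm(d),W.round(1))
y=np.radians(-8);
E
```

```text
[[ 575.2    9.5   85. ]
 [ 536.4 -242.3   85. ]
 [ 395.  -220.7   85. ]
 [ 432.1   30.    85. ]] [np.float64(144.6), np.float64(254.7), np.float64(143.1), np.float64(253.4)] [ 484.67948894 -105.90312114   85.        ]
-8.762344504206887
-8.40847048824363
-8.15529782456922
-8.672646824550657
-8.432017808232343 126.5188313355566 [[ 498.7  -12.9   85. ]
 [ 492.3  -55.1   85. ]
 [ 485.9  -96.7   85. ]
 [ 480.1 -138.    85. ]]
```

Call:
step_arm(plan=[[[30,-31,0,0,-1],[60,-62,0,0,-1],[90,-93,0,0,-1],[120,-123,0,0,-1],[150,-154,0,0,-1],[180,-185,0,0,-1],[210,-216,0,0,-1],[240,-246,0,0,-1]]])

```text
t: 0.77
eef_pos: [345.2, -288.5, 182.7]
tcp_rot: [-3.141, 0.0, 0.328]
ft_force: [1.1, 0.3, -0.0]
opening: 0.493
grip_force: 0.0
```

Call:
step_arm(plan=[[[29,-30,4,5,-1],[58,-60,8,10,-1],[87,-90,12,15,-1],[116,-120,16,20,-1],[145,-150,20,25,-1],[162.7,-167.3,22,27.3,-1],[162.7,-167.3,22,27.3,-1],[162.7,-167.3,22,27.3,-1]]])

```text
t: 1.43
eef_pos: [445.1, -78.6, 160.4]
tcp_rot: [3.142, 0.001, -0.144]
ft_force: [0.1, -0.6, 0.2]
opening: 0.007
grip_force: 0.0
```

```bash
python3 - <<'E'
from h import *
s=env.state();print(s["t"],s["eef_pos"],s["tcp_rot"],s["ft_force"],s["opening"])
c=env.get_calibration("wrist");b=env.read_camera("wrist");cv2.imwrite("pics/w1.png",b)
np.save("w1.npy",c["extrinsics"])
y=np.radians(-8.5);R=np.array([[np.cos(y),-np.sin(y)],[np.sin(y),np.cos(y)]])
for by in(72,30,-12,-76):
  xy=np.array([484.7,-105.9])+R@[0,by];print(by,xy.round(1),proj(c,[*xy,99]).round(0))
cv2.imwrite("pics/w1c.png",cv2.resize(b[100:290,150:400],None,fx=3,fy=3,interpolation=cv2.INTER_CUBIC))
E
```

```text
1.4333 [445.06711848 -78.55157087 160.39986872] [ 3.14157096e+00  7.67301991e-04 -1.44179828e-01] [ 0.06130134 -0.63342957  0.1918821 ] 0.007124634939408745
72 [495.3 -34.7] [[201. 154.]]
30 [489.1 -76.2] [[244. 154.]]
-12 [ 482.9 -117.8] [[287. 155.]]
-76 [ 473.5 -181.1] [[353. 155.]]
```

View pics/w1c.png

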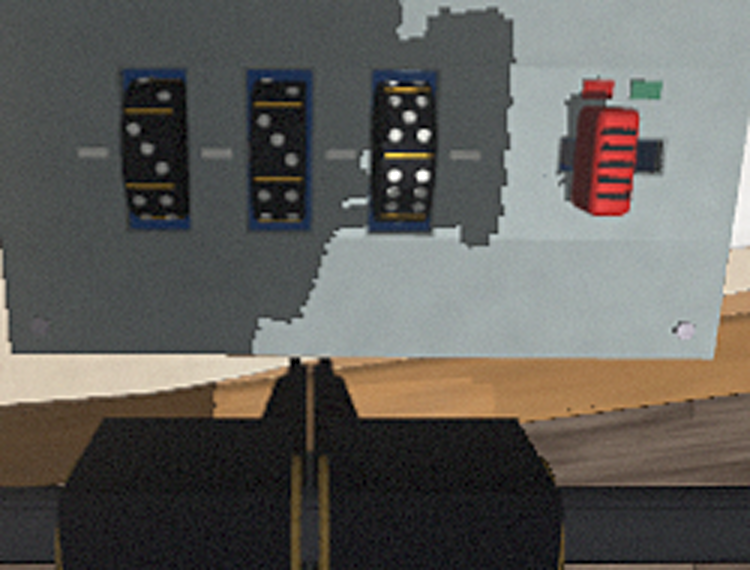

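Call:
step_arm(plan=[[[18,-21,15,0,-1],[35,-42,35,0,-1],[35,-42,50,0,-1],[35,-42,55,0,-1],[35,-42,55,0,-1],[35,-42,55,0,-1]]])

```text
t: 1.98
eef_pos: [485.4, -44.3, 106.1]
tcp_rot: [3.141, 0.0, -0.149]
ft_force: [0.9, -0.2, 0.4]
opening: 0.005
grip_force: 0.0
```

Call:
step_arm(plan=[[[0,0,1,0,-1],[0,0,2,0,-1],[0,0,2,0,-1],[0,0,2,0,-1]]])

```text
t: 2.32
eef_pos: [485.8, -43.5, 104.2]
tcp_rot: [3.141, -0.001, -0.148]
ft_force: [0.3, -0.2, 0.7]
opening: 0.0
grip_force: 0.0
```

Call:
step_arm(plan=[[[0,0,0.7,0,-1],[0,0,1.4,0,-1],[0,0,1.4,0,-1],[0,0,1.4,0,-1]]])

```text
t: 2.65
eef_pos: [485.8, -43.2, 102.3]
tcp_rot: [3.142, 0.0, -0.148]
ft_force: [-0.2, 0.2, -0.9]
opening: 0.005
grip_force: 0.0
```

Call:
step_arm(plan=[[[1,-5,-2,0,-1],[2,-10,-2,0,-1],[2,-10,-2,0,-1],[2,-10,0,0,-1],[2,-10,0,0,-1],[2,-10,0,0,-1]]])

```text
t: 3.15
eef_pos: [489.1, -33.7, 102.1]
tcp_rot: [3.141, 0.0, -0.148]
ft_force: [-0.1, -1.0, -0.4]
opening: 0.003
grip_force: 0.0
```

Call:
step_arm(plan=[[[0,0,0.7,0,-1],[0,0,1.4,0,-1],[0,0,1.4,0,-1],[0,0,1.4,0,-1]]])

```text
t: 3.48
eef_pos: [489.2, -33.7, 100.9]
tcp_rot: [3.141, 0.0, -0.148]
ft_force: [-0.2, 0.3, -0.4]
opening: 0.005
grip_force: 0.0
```

Call:
step_arm(plan=[[[0,0,0.7,0,-1],[0,0,1.4,0,-1],[0,0,1.4,0,-1],[0,0,1.4,0,-1]]])

```text
t: 3.82
eef_pos: [489.2, -33.6, 99.5]
tcp_rot: [3.142, 0.0, -0.148]
ft_force: [0.4, -0.6, -0.2]
opening: 0.004
grip_force: 0.0
```

Call:
step_arm(plan=[[[0,0,0.7,0,-1],[0,0,1.4,0,-1],[0,0,1.4,0,-1],[0,0,1.4,0,-1]]])

```text
t: 4.15
eef_pos: [489.2, -33.7, 98.1]
tcp_rot: [3.141, 0.0, -0.148]
ft_force: [-0.5, -1.3, -0.9]
opening: 0.001
grip_force: 0.0
```

Call:
step_arm(plan=[[[0,0,0.6,0,-1],[0,0,1.0,0,-1],[0,0,1.0,0,-1],[0,0,1.0,0,-1]]])

```text
t: 4.48
eef_pos: [489.2, -33.7, 97.1]
tcp_rot: [3.142, -0.0, -0.148]
ft_force: [0.2, 0.2, 0.0]
opening: 0.004
grip_force: 0.0
```

Call:
step_arm(plan=[[[0,0,0.6,0,-1],[0,0,1.2,0,-1],[0,0,1.2,0,-1],[0,0,1.2,0,-1]]])

```text
t: 4.82
eef_pos: [489.2, -33.7, 95.9]
tcp_rot: [3.142, 0.0, -0.148]
ft_force: [0.1, 0.3, -0.0]
opening: 0.004
grip_force: 0.0
```

Call:
step_arm(plan=[[[0,0,0.5,0,-1],[0,0,1.0,0,-1],[0,0,1.0,0,-1],[0,0,1.0,0,-1]]])

```text
t: 5.15
eef_pos: [489.2, -33.7, 94.9]
tcp_rot: [3.141, 0.0, -0.148]
ft_force: [-0.0, -0.4, -0.0]
opening: 0.002
grip_force: 0.0
```

Call:
step_arm(plan=[[[0,0,0.5,0,-1],[0,0,1.0,0,-1],[0,0,1.0,0,-1],[0,0,1.0,0,-1]]])

```text
t: 5.48
eef_pos: [489.2, -33.7, 93.9]
tcp_rot: [3.142, 0.0, -0.148]
ft_force: [0.9, -0.1, -0.4]
opening: 0.004
grip_force: 0.0
```

```bash
python3 - <<'E'
from h import *
s=env.state();print(s["t"],s["eef_pos"],s["tcp_rot"],s["ft_force"],s["opening"])
c=env.get_calibration("wrist");b=env.read_camera("wrist");cv2.imwrite("pics/w2.png",b)
p=proj(c,[s["eef_pos"]])[0];print(p)
u,v=p.astype(int)
y=np.radians(-8.5);R=np.array([[np.cos(y),-np.sin(y)],[np.sin(y),np.cos(y)]])
for by in(72,30,-12,-76):
  xy=np.array([484.7,-105.9])+R@[0,by];print(by,proj(c,[*xy,97]).round(0))
cv2.imwrite("pics/w2c.png",cv2.resize(b[max(v-110,0):v+60,max(u-80,0):u+170],None,fx=3,fy=3,interpolation=cv2.INTER_CUBIC));print(v-110,u-80)
E
```

```text
5.4833 [489.21975386 -33.65796789  93.88756011] [ 3.14150485e+00  3.82606452e-05 -1.47662109e-01] [ 0.88246259 -0.05548145 -0.39882798] 0.0037787022204294903
[252.987785   218.43488322]
72 [[253. 212.]]
30 [[307. 212.]]
-12 [[361. 212.]]
-76 [[443. 212.]]
108 172
```

View pics/w2c.png

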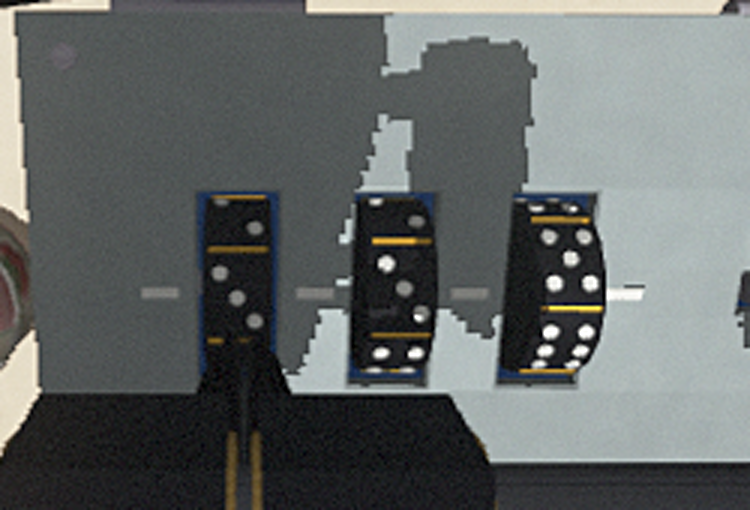

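```bash
python3 - <<'E'
from h import *
c=env.get_calibration("wrist")
f=lambda L,o:(np.array(L)+.5)/3-.5+o
y=np.radians(-8.5);R=np.array([[np.cos(y),-np.sin(y)],[np.sin(y),np.cos(y)]])
box=lambda P:((P[:,:2]-[484.7,-105.9])@R).round(1)
print(box(onz(c,f([(160,293),(315,293),(469,293),(628,294)],[172,108]),85)))
print("tip",box(onz(c,f([(240,342),(205,345),(285,350)],[172,108]),94)),"tcp",box(env.state()["eef_pos"][None]))
c["extrinsics"]=np.load("w1.npy")
print(box(onz(c,f([(92,153),(216,154),(340,154),(466,155)],[150,100]),85)))
E
```

```text
[[  1.9  95. ]
 [  1.9  52.8]
 [  1.9  10.9]
 [  1.7 -32.6]]
tip [[ -8.9  73.2]
 [ -9.7  82.4]
 [-11.1  61.2]] tcp [[-6.2 72.1]]
[[  1.9  95.4]
 [  1.7  53.3]
 [  1.9  11.2]
 [  1.8 -31.5]]
```

Call:
step_arm(plan=[[[0,0,-3,0,-1],[4,0,-5,0,-1],[8,0,-5,0,-1],[8,0,-3,0,-1],[8,0,-1.5,0,-1],[8,0,-1.5,0,-1],[8,0,-1.5,0,-1]]])

```text
t: 6.12
eef_pos: [496.9, -34.8, 95.2]
tcp_rot: [3.142, 0.001, -0.148]
ft_force: [-0.7, -0.5, 0.5]
opening: 0.007
grip_force: 0.0
```

Call:
step_arm(plan=[[[0,0,0.5,0,-1],[0,0,1.0,0,-1],[0,0,1.0,0,-1],[0,0,1.0,0,-1]]])

```text
t: 6.45
eef_pos: [497.1, -34.8, 94.4]
tcp_rot: [3.142, 0.0, -0.148]
ft_force: [0.2, 0.3, 0.2]
opening: 0.004
grip_force: 0.0
```

Call:
step_arm(plan=[[[0,0,0.5,0,-1],[0,0,1.0,0,-1],[0,0,1.0,0,-1],[0,0,1.0,0,-1]]])

```text
t: 6.78
eef_pos: [497.1, -34.8, 93.4]
tcp_rot: [3.141, 0.0, -0.148]
ft_force: [-0.7, 0.6, 0.0]
opening: 0.005
grip_force: 0.0
```

Call:
step_arm(plan=[[[0,0,0.5,0,-1],[0,0,1.0,0,-1],[0,0,1.0,0,-1],[0,0,1.0,0,-1]]])

```text
t: 7.12
eef_pos: [497.1, -34.8, 92.4]
tcp_rot: [3.141, -0.0, -0.148]
ft_force: [-0.0, 0.7, 0.8]
opening: 0.003
grip_force: 0.0
```

Call:
step_arm(plan=[[[0,0,0.5,0,-1],[0,0,1.0,0,-1],[0,0,1.0,0,-1],[0,0,1.0,0,-1]]])

```text
t: 7.45
eef_pos: [497.1, -34.8, 91.4]
tcp_rot: [3.142, 0.0, -0.148]
ft_force: [-1.1, 1.7, 1.2]
opening: 0.005
grip_force: 0.0
```

Call:
step_arm(plan=[[[0,0,0.5,0,-1],[0,0,1.0,0,-1],[0,0,1.0,0,-1],[0,0,1.0,0,-1]]])

```text
t: 7.78
eef_pos: [497.1, -34.8, 90.4]
tcp_rot: [3.142, 0.0, -0.148]
ft_force: [-0.0, 0.3, 0.1]
opening: 0.006
grip_force: 0.0
```

```bash
python3 - <<'E'
from h import *
s=env.state();print(s["eef_pos"],s["ft_force"])
c=env.get_calibration("wrist");b=env.read_camera("wrist");a=env.read_camera("scene");cs=env.get_calibration("scene")
p=proj(cs,[s["eef_pos"]])[0];print(p,proj(c,[s["eef_pos"]]))
u,v=p.astype(int)
A=cv2.resize(a[v-40:v+35,u-45:u+55],(800,600),interpolation=cv2.INTER_CUBIC)[100:500];print(u-45,v-40)
B=cv2.resize(b[120:260,150:350],None,fx=2,fy=2,interpolation=cv2.INTER_CUBIC)
o=np.zeros((600,800,3),np.uint8);o[:320]=A[40:360];o[320:,:400]=B
cv2.imwrite("pics/m3.png",o)
E
```

```text
[497.09642479 -34.83780644  90.35937179] [-0.04125812  0.3021969   0.05984274]
[243.93592446 224.72836017] [[252.99762074 218.46482881]]
198 184
```

View pics/m3.png

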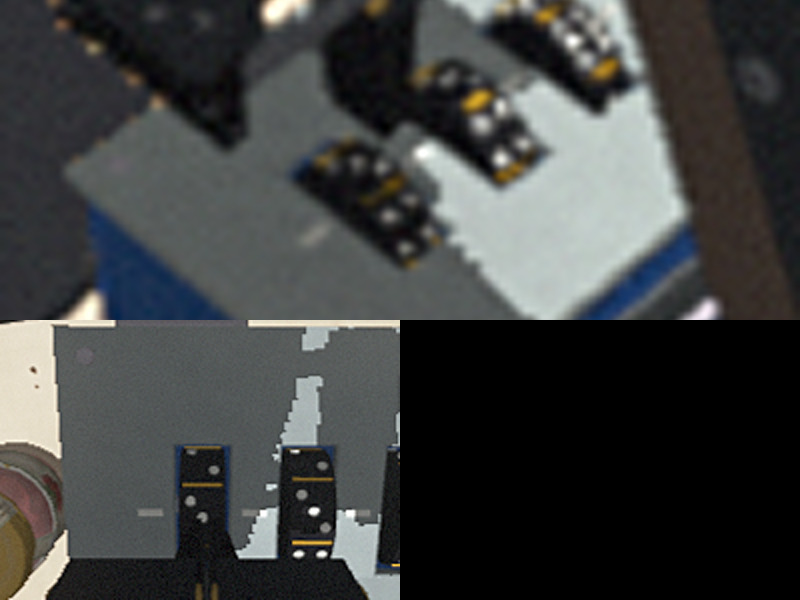

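```bash
python3 - <<'E'
from h import *
s=env.state();cs=env.get_calibration("scene");c=env.get_calibration("wrist")
P=s["eef_pos"]
for d in(0,5,10,15,20):
  q=P+[0,0,d];a=proj(cs,q)[0]-[198,184];b=proj(c,q)[0]-[150,120];print(d,(a*8-[0,140]).round(),(b*2+[0,320]).round())
y=np.radians(-8.5);R=np.array([[np.cos(y),-np.sin(y)],[np.sin(y),np.cos(y)]])
for z in(75,80,85,90):
 for by in(51,93):
  xy=np.array([484.7,-105.9])+R@[2,by];a=proj(cs,[*xy,z])[0]-[198,184];print(z,by,(a*8-[0,140]).round())
# triangulate white line by=51, 93
f=lambda p:(np.array(p)+[0,140])/8+[198,184]
for uvs,uvt in(((425,150),(213,195)),((315,233),(133,184))):
  o1,d1=ray(cs,[f(uvs)]);ct=env.get_calibration("top");o2,d2=ray(ct,[np.array(uvt)/4+[164.6,159.6]])
  A=np.c_[d1[0],-d2[0]];k=np.linalg.lstsq(A,o2-o1,rcond=None)[0];print((o1+d1[0]*k[0]).round(1),(o2+d2[0]*k[1]).round(1))
E
```

```text
0 [367. 186.] [206. 517.]
5 [367. 175.] [206. 521.]
10 [367. 164.] [206. 526.]
15 [366. 153.] [206. 531.]
20 [366. 142.] [206. 536.]
75 51 [417. 180.]
75 93 [318. 257.]
80 51 [417. 169.]
80 93 [318. 246.]
85 51 [417. 159.]
85 93 [317. 236.]
90 51 [417. 148.]
90 93 [317. 225.]
[491.2 -56.   90.8] [491.7 -55.8  90.8]
[499.9 -12.6  88.2] [498.3 -13.4  87.9]
```

Call:
step_arm(plan=[[[0,0,1,0,-1],[0,0,2,0,-1],[0,0,2,0,-1],[0,0,2,0,-1]]])

```text
t: 8.22
eef_pos: [497.1, -34.8, 88.3]
tcp_rot: [3.142, 0.0, -0.148]
ft_force: [-0.6, -0.5, -0.1]
opening: 0.006
grip_force: 0.0
```

Call:
step_arm(plan=[[[0,0,0.7,0,-1],[0,0,1.4,0,-1],[0,0,1.4,0,-1],[0,0,1.4,0,-1]]])

```text
t: 8.55
eef_pos: [497.1, -34.8, 87.0]
tcp_rot: [3.142, 0.0, -0.148]
ft_force: [0.1, 0.9, -0.1]
opening: 0.004
grip_force: 0.0
```

```bash
python3 - <<'E'
from h import *
s=env.state();cs=env.get_calibration("scene")
a=env.read_camera("scene");a0=cv2.imread("pics/scene.png")
d=cv2.absdiff(a,a0).max(2)
p=proj(cs,s["eef_pos"])[0];print(p)
print(d[206:236,236:256])
A=np.hstack([a0[200:240,220:270],a[200:240,220:270]]);cv2.imwrite("pics/m4.png",cv2.resize(A,(800,320),interpolation=cv2.INTER_NEAREST))
E
```

```text
[243.95424719 225.62432457]
[[123 129 118 145 158 172 176 162 176 166 167 159 168 156  95  85  83  86
   92  89]
 [126 131 143 167 175 170 168 167 171 165 171 165 177 156  96  92  87  92
   91  91]
 [115 126 151 171 167 167 173 159 163 184 171 165 176 150  88  87  89  86
   80  87]
 [ 93 104 145 165 171 172 176 165 184 165 167 166 175 149  56  47  49  45
   36  42]
 [ 84  83 127 162 169 167 170 175 169 171 161 165 142  92  30  34  36  21
   35  11]
 [ 88  88 124 162 179 169 161 176 166 169 151 139  81  72  62  57  28  11
   42  40]
 [ 84  87 115 156 176 178 181 175 167 162 126  87  41  39  38  35   7   4
   23  22]
 [ 87  86 101 142 169 162 168 175 146 119  74  43   6   5   5   6  15  19
   25  12]
 [ 88  90  85 128 166 166 164 162 175 142 100  37  20  14  15   9   4  14
   18   4]
 [ 89  86  82 113 144 166 164 168 178 172 134  98  53   8  18   8  20  10
    4   8]
 [ 86  88  90  84 102 129 157 173 161 164 169 157 105  20   9  10   2  11
    4   9]
 [ 93  87  81  85  84  89 123 155 171 173 176 168 130  11   4   6   5   4
    6  18]
 [ 90  76  40  31  68  81  82 115 153 172 169 154 13
[... 778 characters left out ...]
   6  20
   26  19]
 [ 87  87  84  65  28   9  19   3  12  48 114  77  25  13   9   7  18  18
   20  18]
 [ 85 105 105  94  67  36   4  12   3  20  53  38  18  14  15  36   5  17
   17  19]
 [102 113  90  83  86  78  42  16   4   6  13   9  11  12  31  66  39   8
   18  25]
 [ 97  95  85  84  84  84  85  58  27   3   4  11  23  18   9  30  25  33
    8  23]
 [ 64  79  80  85  86  87  91  83  60  22   5  17  64  39  20  40  70  85
   69  58]
 [ 82  83  87  83  82  82  87  88  87  77  37  16  32  33  48  74  87  92
   87  77]
 [ 82  82  86  85  90  83  82  84  83  86  77  47  41  99  92  84  87  88
   90  94]
 [ 85  85  81  86  86  85  82  90  90  90  90  83  63  83  84  85  82  85
   88  86]]
```

View pics/m4.png

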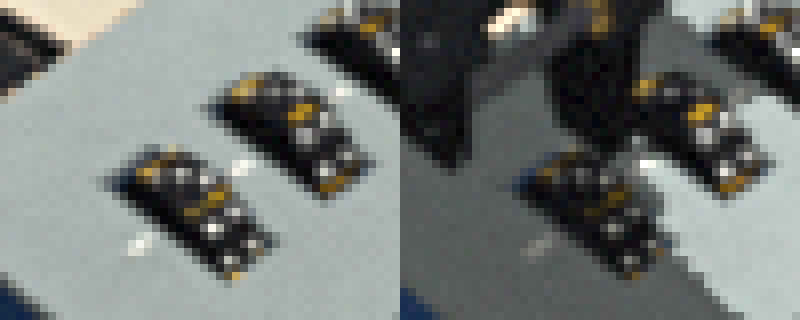

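Call:
step_arm(plan=[[[0,0,1,0,-1],[0,0,2,0,-1],[0,0,2,0,-1],[0,0,2,0,-1]]])

```text
t: 8.93
eef_pos: [497.1, -34.8, 84.9]
tcp_rot: [3.141, 0.0, -0.148]
ft_force: [-0.5, -0.4, 0.3]
opening: 0.003
grip_force: 0.0
```

Call:
step_arm(plan=[[[0,0,0.9,0,-1],[0,0,1.8,0,-1],[0,0,1.8,0,-1],[0,0,1.8,0,-1]]])

```text
t: 9.27
eef_pos: [497.1, -34.8, 83.1]
tcp_rot: [3.142, 0.0, -0.148]
ft_force: [-0.1, 0.3, -0.1]
opening: 0.004
grip_force: 0.0
```

Call:
step_arm(plan=[[[0,0,0.9,0,-1],[0,0,1.8,0,-1],[0,0,1.8,0,-1],[0,0,1.8,0,-1]]])

```text
t: 9.6
eef_pos: [497.1, -34.8, 81.3]
tcp_rot: [3.142, 0.0, -0.148]
ft_force: [-0.1, -1.1, 0.1]
opening: 0.008
grip_force: 0.0
```

Call:
step_arm(plan=[[[0,0,0.9,0,-1],[0,0,1.8,0,-1],[0,0,1.8,0,-1],[0,0,1.8,0,-1]]])

```text
t: 9.93
eef_pos: [497.1, -34.8, 79.5]
tcp_rot: [3.142, 0.0, -0.148]
ft_force: [-0.0, -0.1, -0.4]
opening: 0.004
grip_force: 0.0
```

Call:
step_arm(plan=[[[0,0,0.7,0,-1],[0,0,1.4,0,-1],[0,0,1.4,0,-1],[0,0,1.4,0,-1]]])

```text
t: 10.27
eef_pos: [497.1, -34.8, 78.2]
tcp_rot: [3.142, 0.0, -0.148]
ft_force: [0.2, 0.0, -0.4]
opening: 0.003
grip_force: 0.0
```

Call:
step_arm(plan=[[[0,0,0.7,0,-1],[0,0,1.4,0,-1],[0,0,1.4,0,-1],[0,0,1.4,0,-1]]])

```text
t: 10.6
eef_pos: [497.1, -34.8, 76.8]
tcp_rot: [3.142, 0.0, -0.148]
ft_force: [-0.4, -0.5, 0.7]
opening: 0.002
grip_force: 0.0
```

Call:
step_arm(plan=[[[0,0,0.7,0,-1],[0,0,1.4,0,-1],[0,0,1.4,0,-1],[0,0,1.4,0,-1]]])

```text
t: 10.93
eef_pos: [497.1, -34.8, 75.4]
tcp_rot: [3.141, 0.0, -0.148]
ft_force: [0.4, 0.8, 0.4]
opening: 0.003
grip_force: 0.0
```

```bash
python3 - <<'E'
from h import *
s=env.state();cs=env.get_calibration("scene");cw=env.get_calibration("wrist")
b=env.read_camera("wrist");a=env.read_camera("scene");print(env.state()["ft_force"])
print(proj(cs,s["eef_pos"]),proj(cw,s["eef_pos"]))
A=cv2.resize(a[200:240,220:270],(500,400),interpolation=cv2.INTER_NEAREST)
B=cv2.resize(np.clip(b[170:270,215:290].astype(float)*2.5,0,255).astype(np.uint8),(300,400),interpolation=cv2.INTER_CUBIC)
cv2.imwrite("pics/m5.png",np.hstack([A,B]))
E
```

```text
[-0.76171702  0.31872849 -0.43370459]
[[244.05476967 228.69503762]] [[253.0036807  218.44794141]]
```

View pics/m5.png

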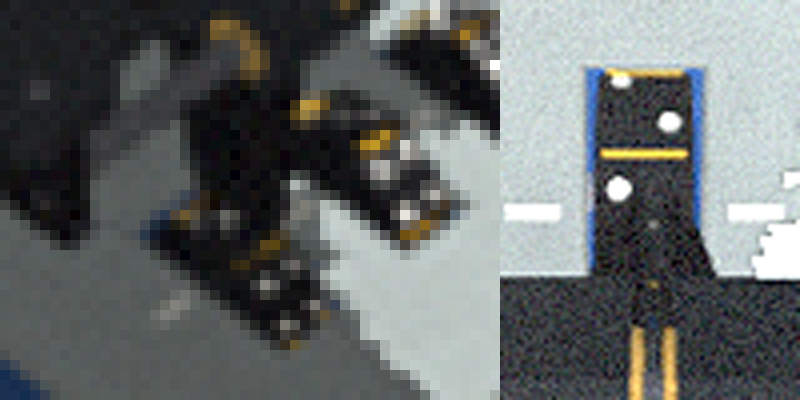

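Call:
step_arm(plan=[[[0,0,0.6,0,-1],[0,0,1.2,0,-1],[0,0,1.2,0,-1],[0,0,1.2,0,-1]]])

```text
t: 11.37
eef_pos: [497.1, -34.8, 74.2]
tcp_rot: [3.142, 0.0, -0.148]
ft_force: [0.6, 0.4, 0.1]
opening: 0.005
grip_force: 0.0
```

Call:
step_arm(plan=[[[0,0,0.6,0,-1],[0,0,1.2,0,-1],[0,0,1.2,0,-1],[0,0,1.2,0,-1]]])

```text
t: 11.7
eef_pos: [497.1, -34.9, 73.0]
tcp_rot: [3.142, 0.0, -0.148]
ft_force: [1.5, 0.6, -0.3]
opening: 0.003
grip_force: 0.0
```

Call:
step_arm(plan=[[[0,0,0.6,0,-1],[0,0,1.2,0,-1],[0,0,1.2,0,-1],[0,0,1.2,0,-1]]])

```text
t: 12.03
eef_pos: [497.1, -34.8, 71.8]
tcp_rot: [3.142, 0.0, -0.148]
ft_force: [0.6, -0.3, 0.3]
opening: 0.008
grip_force: 0.0
```

Call:
step_arm(plan=[[[0,0,0.6,0,-1],[0,0,1.2,0,-1],[0,0,1.2,0,-1],[0,0,1.2,0,-1]]])

```text
t: 12.37
eef_pos: [497.1, -34.8, 70.6]
tcp_rot: [3.142, 0.0, -0.148]
ft_force: [-1.3, 0.3, -0.7]
opening: 0.006
grip_force: 0.0
```

Call:
step_arm(plan=[[[0,0,0.8,0,-1],[0,0,1.6,0,-1],[0,0,1.6,0,-1],[0,0,1.6,0,-1]]])

```text
t: 12.7
eef_pos: [497.1, -34.8, 68.9]
tcp_rot: [3.142, 0.0, -0.148]
ft_force: [-0.6, -0.1, -0.4]
opening: 0.008
grip_force: 0.0
```

Call:
step_arm(plan=[[[0,0,0.7,0,-1],[0,0,1.4,0,-1],[0,0,1.4,0,-1],[0,0,1.4,0,-1]]])

```text
t: 13.03
eef_pos: [497.1, -34.8, 67.6]
tcp_rot: [3.142, 0.0, -0.148]
ft_force: [0.7, -0.4, -0.5]
opening: 0.005
grip_force: 0.0
```

```bash
python3 - <<'E'
from h import *
s=env.state();print(s["joints"].round(3),s["ft_force"])
b=env.read_camera("wrist");a=env.read_camera("scene");cv2.imwrite("pics/w6.png",b);cv2.imwrite("pics/s6.png",a)
g=lambda x:(255*(x/255.)**.45).astype(np.uint8)
A=cv2.resize(g(a[195:240,225:265]),(400,450),interpolation=cv2.INTER_CUBIC)
b=cv2.bilateralFilter(b,5,25,3)
B=cv2.resize(g(b[165:265,210:299]),(400,450),interpolation=cv2.INTER_CUBIC)
cv2.imwrite("pics/m6.png",np.hstack([A,B]))
E
```

```text
[-0.203  0.477  1.985 -0.     0.68   1.516] [ 0.73592475 -0.40375685 -0.47719995]
```

View pics/m6.png

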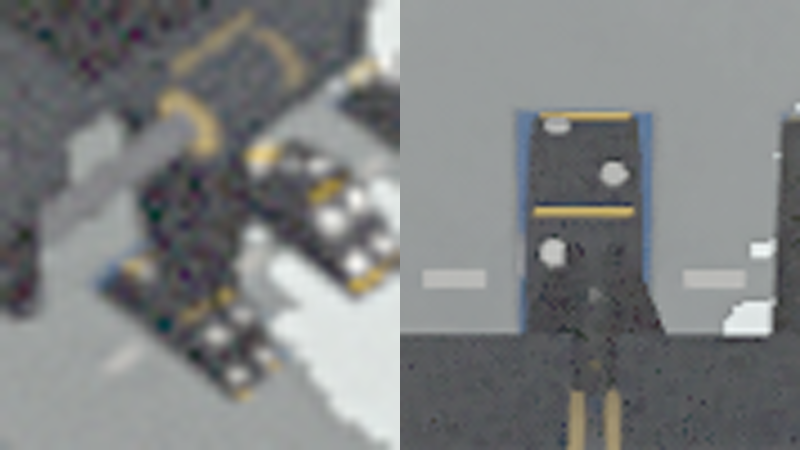

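Call:
step_arm(plan=[[[0,0,0.7,0,-1],[0,0,1.4,0,-1],[0,0,1.4,0,-1],[0,0,1.4,0,-1]]])

```text
t: 13.47
eef_pos: [497.3, -34.9, 66.4]
tcp_rot: [3.141, -0.0, -0.148]
ft_force: [-1.3, 0.4, 4.1]
opening: 0.002
grip_force: 1.9
```

Call:
step_arm(plan=[[[0,0,0.6,0,-1],[0,0,0.6,0,-1],[2,0,0.6,0,-1],[4,0,0.6,0,-1],[6,0,0.6,0,-1],[6,0,0.6,0,-1]]])

```text
t: 13.97
eef_pos: [502.9, -35.7, 65.8]
tcp_rot: [3.141, 0.001, -0.148]
ft_force: [-1.2, 0.4, 6.3]
opening: 0.003
grip_force: 3.5
```

Call:
step_arm(plan=[[[0,0,-4,0,-1],[-6,0,-4,0,-1],[-12,0,-4,0,-1],[-12,0,-2,0,-1],[-12,0,-1,0,-1],[-12,0,0,0,-1],[-12,0,0.2,0,-1],[-12,0,0.2,0,-1]]])

```text
t: 14.63
eef_pos: [491.1, -33.9, 65.6]
tcp_rot: [3.142, 0.0, -0.148]
ft_force: [-3.5, 0.9, 8.5]
opening: 0.004
grip_force: 4.1
```

Call:
step_arm(plan=[[[2,0,0,0,-1],[4,0,0,0,-1],[6,0,0,0,-1],[6,0,0,0,-1]]])

```text
t: 14.97
eef_pos: [497.4, -34.9, 65.6]
tcp_rot: [3.142, -0.0, -0.148]
ft_force: [-2.3, 0.2, 7.8]
opening: 0.004
grip_force: 3.9
```

Call:
step_arm(plan=[[[2,0,0,0,-1],[4,0,0,0,-1],[6,0,0,0,-1],[6,0,0,0,-1]]])

```text
t: 15.3
eef_pos: [503.3, -35.8, 65.6]
tcp_rot: [3.141, -0.0, -0.148]
ft_force: [-2.2, 0.6, 6.8]
opening: 0.005
grip_force: 3.9
```

```bash
cat > look.py <<'E'
from h import *
import sys
# dot & yellow positions of a wheel in box frame: x for features assumed on cylinder of given top z
c=env.get_calibration("wrist");s=env.state();b=env.read_camera("wrist");cv2.imwrite(f"pics/{sys.argv[1]}.png",b)
print(s["t"],s["eef_pos"].round(1),s["ft_force"].round(1))
y=np.radians(-8.5);R=np.array([[np.cos(y),-np.sin(y)],[np.sin(y),np.cos(y)]])
h=cv2.cvtColor(b,cv2.COLOR_BGR2HSV)
yel=((h[...,0]>15)&(h[...,0]<32)&(h[...,1]>120)&(h[...,2]>60)).astype(np.uint8)
wh=((h[...,1]<70)&(h[...,2]>75)).astype(np.uint8)
for by in(72,30,-12):
  xy=np.array([484.7,-105.9])+R@[1.9,by]+R@[0,1]
  P=[np.r_[xy+R@[dx,dy],98] for dx in(-22,22) for dy in(-8,8)]
  q=proj(c,P);u0,v0=q.min(0).astype(int);u1,v1=q.max(0).astype(int)
  for nm,m in(("yel",yel),("dot",wh)):
    n,l,st,ce=cv2.connectedComponentsWithStats(m[v0:v1,u0:u1])
    L=[]
    for i in range(1,n):
      if 4<=st[i,4]<120:
        X=onz(c,[ce[i]+[u0,v0]],98)[0]; X=(X[:2]-[484.7,-105.9])@R; L.append((round(X[0]-1.9,1),round(X[1]-by,1),int(st[i,4])))
    print(by,nm,sorted(L))
E
python3 look.py w7
```

```text
15.3 [503.3 -35.8  65.6] [-2.2  0.6  6.8]
72 yel [(np.float64(-14.1), np.float64(-2.6), 47), (np.float64(-14.0), np.float64(3.1), 49), (np.float64(10.3), np.float64(8.9), 4)]
72 dot [(np.float64(21.9), np.float64(1.7), 15)]
30 yel [(np.float64(18.4), np.float64(2.9), 65)]
30 dot [(np.float64(2.1), np.float64(-7.6), 14), (np.float64(5.3), np.float64(1.2), 30), (np.float64(12.0), np.float64(6.2), 26), (np.float64(16.7), np.float64(-6.5), 23), (np.float64(22.4), np.float64(-0.6), 5)]
-12 yel [(np.float64(-0.7), np.float64(-0.1), 49)]
-12 dot [(np.float64(-12.0), np.float64(-3.6), 24), (np.float64(-11.9), np.float64(5.5), 24), (np.float64(-8.5), np.float64(-9.1), 60), (np.float64(-7.0), np.float64(-4.7), 27), (np.float64(-6.9), np.float64(4.6), 28), (np.float64(6.4), np.float64(-4.4), 34), (np.float64(6.5), np.float64(4.8), 30), (np.float64(13.2), np.float64(1.5), 32), (np.float64(18.3), np.float64(-5.8), 46), (np.float64(19.5), np.float64(-0.8), 28), (np.float64(19.5), np.float64(7.9), 28)]
```

Call:
step_arm(plan=[[[0,0,-10,0,-1],[-17,14,-30,0,-1],[-34,28,-45,0,-1],[-50,42,-60,0,-1],[-50,42,-60,0,-1],[-50,42,-60,0,-1]]])

```text
t: 15.85
eef_pos: [447.7, -70.4, 126.5]
tcp_rot: [3.141, -0.002, -0.149]
ft_force: [0.4, -0.3, -0.1]
opening: 0.007
grip_force: 0.0
```

```bash
python3 look.py w8
```

```text
15.85 [447.7 -70.4 126.5] [ 0.4 -0.3 -0.1]
72 yel [(np.float64(-13.7), np.float64(0.8), 34), (np.float64(9.4), np.float64(1.8), 36)]
72 dot [(np.float64(-19.2), np.float64(0.6), 11), (np.float64(-17.2), np.float64(-4.0), 7), (np.float64(-17.0), np.float64(4.8), 8), (np.float64(-15.6), np.float64(11.1), 20), (np.float64(-9.2), np.float64(6.2), 14), (np.float64(-8.9), np.float64(-2.7), 12), (np.float64(3.0), np.float64(-2.5), 20), (np.float64(3.0), np.float64(6.7), 19), (np.float64(15.1), np.float64(-3.4), 15), (np.float64(19.7), np.float64(0.5), 12)]
30 yel [(np.float64(-6.8), np.float64(1.7), 36), (np.float64(17.3), np.float64(0.9), 33)]
30 dot [(np.float64(-19.0), np.float64(6.4), 5), (np.float64(-18.8), np.float64(-2.5), 5), (np.float64(-12.1), np.float64(-2.5), 13), (np.float64(-12.0), np.float64(6.7), 14), (np.float64(-0.4), np.float64(-2.8), 18), (np.float64(6.1), np.float64(2.0), 17), (np.float64(12.0), np.float64(6.3), 18), (np.float64(21.2), np.float64(-2.5), 12)]
-12 yel [(np.float64(-18.7), np.float64(2.6), 19), (np.float64(0.9), np.float64(1.3), 35), (np.float64(21.7), np.float64(2.7), 30)]
-12 dot [(np.float64(-16.3), np.float64(-7.5), 20), (np.float64(-15.6), np.float64(6.4), 14), (np.float64(-15.4), np.float64(-2.2), 11), (np.float64(-11.2), np.float64(6.1), 19), (np.float64(-11.1), np.float64(-2.7), 13), (np.float64(-5.4), np.float64(5.7), 24), (np.float64(-5.2), np.float64(-3.4), 17), (np.float64(7.4), np.float64(5.8), 24), (np.float64(7.5), np.float64(-3.1), 18), (np.float64(13.3), np.float64(2.0), 19), (np.float64(18.4), np.float64(-1.8), 16), (np.float64(18.5), np.float64(7.1), 13)]
```

Call:
step_arm(plan=[[[20,-21,20,0,-1],[42,-42.4,40,0,-1],[42,-42.4,55,0,-1],[42,-42.4,57,0,-1],[42,-42.4,59,0,-1],[42,-42.4,60,0,-1],[42,-42.4,61,0,-1],[42,-42.4,61,0,-1]]])

```text
t: 16.57
eef_pos: [496.2, -33.2, 64.9]
tcp_rot: [-3.14, -0.001, -0.148]
ft_force: [2.5, 9.1, 12.0]
opening: 0.005
grip_force: 5.6
```

Call:
step_arm(plan=[[[1,0,0,0,-1],[2,0,0,0,-1],[3,0,0,0,-1],[3,0,0,0,-1],[3,0,0,0,-1]]])

```text
t: 16.98
eef_pos: [498.2, -33.5, 65.0]
tcp_rot: [-3.14, 0.0, -0.148]
ft_force: [-0.8, 9.1, 11.4]
opening: 0.002
grip_force: 5.7
```

Call:
step_arm(plan=[[[0,0,-6,0,-1],[0,0,-20,0,-1],[4,21,-22,0,-1],[7,42,-22,0,-1],[7,42,-14,0,-1],[7,42,-8,0,-1],[7,42,-8,0,-1],[7,42,-8,0,-1]]])

```text
t: 17.65
eef_pos: [498.5, -76.4, 71.8]
tcp_rot: [-3.141, 0.002, -0.147]
ft_force: [0.3, 0.7, 0.7]
opening: 0.004
grip_force: 0.0
```

Call:
step_arm(plan=[[[0,0,0.7,0,-1],[0,0,1.5,0,-1],[0,0,1.5,0,-1],[0,0,1.5,0,-1]]])

```text
t: 17.98
eef_pos: [499.0, -76.9, 71.0]
tcp_rot: [3.141, -0.0, -0.147]
ft_force: [-0.1, -0.2, -0.3]
opening: 0.004
grip_force: 0.0
```

Call:
step_arm(plan=[[[0,0,0.7,0,-1],[0,0,1.5,0,-1],[0,0,1.5,0,-1],[0,0,1.5,0,-1]]])

```text
t: 18.32
eef_pos: [499.0, -77.1, 69.5]
tcp_rot: [3.142, -0.0, -0.148]
ft_force: [-0.2, -0.1, 1.3]
opening: 0.005
grip_force: 0.4
```

Call:
step_arm(plan=[[[0,0,0.6,0,-1],[0,0,1.2,0,-1],[0,0,1.2,0,-1],[-2,0,1.2,0,-1],[-4,0,1.2,0,-1],[-6,0,1.2,0,-1],[-8,0,1.2,0,-1],[-8,0,1.2,0,-1]]])

```text
t: 18.98
eef_pos: [491.3, -76.0, 68.5]
tcp_rot: [3.141, -0.001, -0.148]
ft_force: [2.2, 1.7, 5.6]
opening: 0.008
grip_force: 2.8
```

Call:
step_arm(plan=[[[-2,0,0.3,0,-1],[-4,0,0.3,0,-1],[-6,0,0.3,0,-1],[-7.5,0,0.3,0,-1],[-7.5,0,0.3,0,-1]]])

```text
t: 19.4
eef_pos: [484.0, -74.9, 68.3]
tcp_rot: [3.141, -0.002, -0.148]
ft_force: [2.5, 1.9, 7.3]
opening: 0.005
grip_force: 3.3
```

Call:
step_arm(plan=[[[0,0,-5,0,-1],[7,0,-5,0,-1],[14,0,-5,0,-1],[15.5,0,-3,0,-1],[15.5,0,-1.5,0,-1],[15.5,0,-0.5,0,-1],[15.5,0,0,0,-1],[15.5,0,0,0,-1]]])

```text
t: 20.07
eef_pos: [499.6, -77.4, 68.2]
tcp_rot: [3.141, -0.002, -0.148]
ft_force: [1.4, -0.8, 7.8]
opening: 0.003
grip_force: 3.8
```

Call:
step_arm(plan=[[[-2,0,0,0,-1],[-4,0,0,0,-1],[-6,0,0,0,-1],[-8,0,0,0,-1],[-10,0,0,0,-1],[-12,0,0,0,-1],[-14,0,0,0,-1],[-15.5,0,0,0,-1]]])

```text
t: 20.73
eef_pos: [484.5, -75.1, 68.4]
tcp_rot: [3.141, -0.003, -0.148]
ft_force: [3.4, -0.7, 6.3]
opening: 0.005
grip_force: 3.2
```

Call:
step_arm(plan=[[[0,0,-5,0,-1],[0,0,-15,0,-1],[7,21,-17,0,-1],[13.5,42.4,-17,0,-1],[13.5,42.4,-10,0,-1],[13.5,42.4,-6.5,0,-1],[13.5,42.4,-6.5,0,-1],[13.5,42.4,-6.5,0,-1]]])

```text
t: 21.4
eef_pos: [490.0, -118.0, 74.0]
tcp_rot: [-3.141, 0.002, -0.147]
ft_force: [-0.3, -0.6, 0.8]
opening: 0.004
grip_force: 0.0
```

Call:
step_arm(plan=[[[0,0,0.6,0,-1],[0,0,1.2,0,-1],[0,0,1.2,0,-1],[0,0,1.2,0,-1]]])

```text
t: 21.73
eef_pos: [490.7, -118.5, 73.3]
tcp_rot: [3.141, -0.0, -0.147]
ft_force: [0.2, -0.5, -0.6]
opening: 0.005
grip_force: 0.0
```

Call:
step_arm(plan=[[[0,0,0.7,0,-1],[0,0,1.4,0,-1],[0,0,1.4,0,-1],[0,0,1.4,0,-1]]])

```text
t: 22.07
eef_pos: [490.7, -118.8, 71.8]
tcp_rot: [3.142, 0.0, -0.148]
ft_force: [-0.2, -0.9, -0.7]
opening: 0.008
grip_force: 0.0
```

Call:
step_arm(plan=[[[0,0,0.7,0,-1],[0,0,1.4,0,-1],[0,0,1.4,0,-1],[0,0,1.4,0,-1]]])

```text
t: 22.4
eef_pos: [490.7, -118.9, 70.5]
tcp_rot: [3.141, -0.0, -0.148]
ft_force: [0.2, -0.3, 2.5]
opening: 0.0
grip_force: 1.0
```

Contact. Press 1 mm more and drag back about 13 mm.

Call:
step_arm(plan=[[[0,0,0.9,0,-1],[0,0,0.9,0,-1],[-2,0,1,0,-1],[-4,0,1,0,-1],[-6,0,1,0,-1],[-8,0,1,0,-1],[-10,0,1,0,-1],[-12,0,1,0,-1]]])

```text
t: 23.07
eef_pos: [479.7, -117.3, 69.8]
tcp_rot: [3.141, -0.002, -0.148]
ft_force: [3.0, 0.5, 5.7]
opening: 0.004
grip_force: 2.7
```

Call:
step_arm(plan=[[[-1.3,0,0,0,-1],[-1.3,0,0,0,-1],[-1.3,0,-10,0,-1],[-15,-20,-30,0,-1],[-35,-42,-58,0,-1],[-35,-42,-58,0,-1],[-35,-42,-58,0,-1]]])

```text
t: 23.65
eef_pos: [450.2, -69.7, 128.3]
tcp_rot: [3.141, -0.002, -0.146]
ft_force: [1.1, -0.7, -0.1]
opening: -0.001
grip_force: 0.0
```

```bash
python3 look.py w9; python3 - <<'E'
import cv2
b=cv2.imread("pics/w9.png");cv2.imwrite("pics/w9c.png",cv2.resize(b[90:270,150:400],None,fx=3.2,fy=3.2,interpolation=cv2.INTER_CUBIC))
E
```

```text
23.65 [450.2 -69.7 128.3] [ 1.1 -0.7 -0.1]
72 yel [(np.float64(-13.6), np.float64(1.0), 33), (np.float64(9.7), np.float64(1.8), 36)]
72 dot [(np.float64(-19.1), np.float64(0.7), 10), (np.float64(-16.8), np.float64(-3.8), 7), (np.float64(-16.7), np.float64(4.9), 9), (np.float64(-15.3), np.float64(11.1), 15), (np.float64(-8.5), np.float64(-2.7), 15), (np.float64(-8.4), np.float64(6.2), 15), (np.float64(3.5), np.float64(6.6), 17), (np.float64(3.6), np.float64(-2.5), 18), (np.float64(15.5), np.float64(-3.5), 15), (np.float64(20.2), np.float64(0.5), 12), (np.float64(22.6), np.float64(3.7), 4)]
30 yel [(np.float64(-11.8), np.float64(2.0), 36), (np.float64(12.4), np.float64(1.9), 37)]
30 dot [(np.float64(-19.7), np.float64(-2.1), 5), (np.float64(-18.8), np.float64(2.0), 6), (np.float64(-16.0), np.float64(6.4), 10), (np.float64(-6.3), np.float64(-2.6), 16), (np.float64(6.4), np.float64(6.5), 17), (np.float64(21.4), np.float64(2.0), 11)]
-12 yel [(np.float64(-11.5), np.float64(2.8), 29), (np.float64(13.2), np.float64(2.0), 40)]
-12 dot [(np.float64(-19.5), np.float64(8.1), 14), (np.float64(-19.3), np.float64(-0.7), 13), (np.float64(-15.8), np.float64(-7.6), 28), (np.float64(-15.7), np.float64(6.8), 11), (np.float64(-15.6), np.float64(-2.3), 11), (np.float64(-5.9), np.float64(5.7), 25), (np.float64(-5.5), np.float64(-3.2), 16), (np.float64(0.6), np.float64(1.3), 24), (np.float64(7.0), np.float64(5.8), 24), (np.float64(7.2), np.float64(-3.2), 18), (np.float64(18.1), np.float64(6.8), 20), (np.float64(18.3), np.float64(-1.9), 16)]
```

View pics/w9c.png

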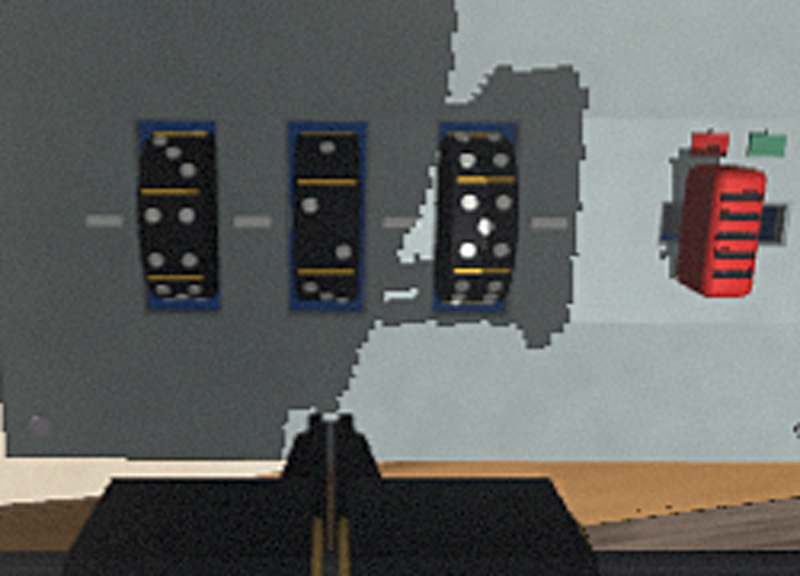

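Call:
step_arm(plan=[[[20,-20,15,0,-1],[40,-41.5,35,0,-1],[40,-41.5,50,0,-1],[40,-41.5,57,0,-1],[40,-41.5,57,0,-1],[40,-41.5,57,0,-1],[40,-41.5,57,0,-1]]])

```text
t: 24.28
eef_pos: [496.0, -35.8, 70.8]
tcp_rot: [3.141, -0.0, -0.149]
ft_force: [0.6, 0.1, -0.8]
opening: 0.004
grip_force: 0.0
```

Call:
step_arm(plan=[[[0,0,2,0,-1],[0,0,3.5,0,-1],[0,0,4.5,0,-1],[0,0,5,0,-1],[0,0,5,0,-1],[0,0,5,0,-1]]])

```text
t: 24.78
eef_pos: [496.2, -35.5, 66.0]
tcp_rot: [3.141, -0.001, -0.148]
ft_force: [-1.3, -2.3, 6.4]
opening: 0.005
grip_force: 3.1
```

Call:
step_arm(plan=[[[1,0,0,0,-1],[2,0,0,0,-1],[3,0,0,0,-1],[3,0,0,0,-1],[3,0,0,0,-1]]])

```text
t: 25.2
eef_pos: [498.8, -35.8, 65.9]
tcp_rot: [3.141, 0.0, -0.147]
ft_force: [-3.2, -1.9, 6.6]
opening: 0.006
grip_force: 3.3
```

Call:
step_arm(plan=[[[0,0,-5,0,-1],[-20,20,-25,0,-1],[-43,41.5,-60,0,-1],[-43,41.5,-60,0,-1],[-43,41.5,-60,0,-1]]])

```text
t: 25.62
eef_pos: [450.4, -71.1, 127.3]
tcp_rot: [3.141, -0.004, -0.149]
ft_force: [0.2, -0.3, -0.6]
opening: 0.004
grip_force: 0.0
```

```bash
python3 look.py w10
```

```text
25.6167 [450.4 -71.1 127.3] [ 0.2 -0.3 -0.6]
72 yel [(np.float64(-11.8), np.float64(0.7), 28), (np.float64(12.1), np.float64(1.5), 37)]
72 dot [(np.float64(-18.5), np.float64(0.8), 8), (np.float64(-15.6), np.float64(5.1), 7), (np.float64(-15.5), np.float64(-3.9), 8), (np.float64(-14.9), np.float64(11.0), 21), (np.float64(-6.6), np.float64(6.4), 14), (np.float64(-6.4), np.float64(-2.6), 15), (np.float64(6.0), np.float64(6.5), 17), (np.float64(6.2), np.float64(-2.7), 16), (np.float64(17.5), np.float64(-3.6), 12), (np.float64(21.6), np.float64(-0.0), 11)]
30 yel [(np.float64(-12.0), np.float64(1.8), 32), (np.float64(12.1), np.float64(1.7), 35)]
30 dot [(np.float64(-19.8), np.float64(-2.3), 7), (np.float64(-18.4), np.float64(2.1), 8), (np.float64(-16.0), np.float64(6.5), 10), (np.float64(-6.1), np.float64(-2.6), 17), (np.float64(6.2), np.float64(6.4), 17), (np.float64(21.6), np.float64(1.8), 11)]
-12 yel [(np.float64(-11.1), np.float64(1.8), 36), (np.float64(12.9), np.float64(2.2), 35)]
-12 dot [(np.float64(-19.5), np.float64(7.4), 12), (np.float64(-17.5), np.float64(-1.4), 22), (np.float64(-16.8), np.float64(-7.5), 14), (np.float64(-15.2), np.float64(6.6), 12), (np.float64(-5.8), np.float64(5.6), 27), (np.float64(-5.7), np.float64(-3.3), 15), (np.float64(0.7), np.float64(1.1), 24), (np.float64(7.0), np.float64(-3.3), 17), (np.float64(7.2), np.float64(6.0), 26), (np.float64(18.1), np.float64(-2.0), 14), (np.float64(18.1), np.float64(6.8), 19)]
```

Call:
step_arm(plan=[[[20,37,10,0,-1],[40.5,73.5,20,0,-1],[40.5,73.5,30,0,-1],[40.5,73.5,40,0,-1],[40.5,73.5,45,0,-1],[40.5,73.5,45,0,-1],[40.5,73.5,45,0,-1]]])

```text
t: 26.25
eef_pos: [479.4, -147.9, 80.1]
tcp_rot: [-3.141, 0.001, -0.146]
ft_force: [0.5, 0.4, -0.7]
opening: 0.005
grip_force: 0.0
```

```bash
python3 - <<'E'
from h import *
s=env.state();y=np.radians(-8.5);R=np.array([[np.cos(y),-np.sin(y)],[np.sin(y),np.cos(y)]])
print(s["eef_pos"],(s["eef_pos"][:2]-[484.7,-105.9])@R,s["tcp_rot"])
E
```

```text
[ 479.37023873 -147.8546284    80.07806857] [  0.93007048 -42.2815819 ] [-3.14124190e+00  1.24450807e-03 -1.46440952e-01]
```

Call:
step_arm(plan=[[[0,1.5,4,0,-1],[0,1.5,8,0,-1],[0,1.5,12,0,-1],[0,1.5,14.5,0,-1],[0,1.5,14.5,0,-1],[0,1.5,14.5,0,-1]]])

```text
t: 26.75
eef_pos: [479.4, -150.4, 65.8]
tcp_rot: [3.142, 0.0, -0.148]
ft_force: [-1.0, -0.2, -0.0]
opening: 0.003
grip_force: 0.0
```

Call:
step_arm(plan=[[[0,2,0,0,-1],[0,4,0,0,-1],[0,6,0,0,-1],[0,8,0,0,-1],[0,10,0,0,-1],[0,10,0,0,-1]]])

```text
t: 27.25
eef_pos: [477.9, -160.8, 66.0]
tcp_rot: [3.141, -0.0, -0.148]
ft_force: [-0.2, 0.2, 0.1]
opening: 0.007
grip_force: 0.0
```

Call:
step_arm(plan=[[[0,1,0,0,-1],[0,2,0,0,-1],[0,3,0,0,-1],[0,4,0,0,-1],[0,5,0,0,-1],[0,6,0,0,-1],[0,6,0,0,-1]]])

```text
t: 27.83
eef_pos: [477.1, -166.3, 65.9]
tcp_rot: [-3.141, 0.0, -0.148]
ft_force: [0.8, 0.9, -0.2]
opening: 0.001
grip_force: 0.5
```

Call:
step_arm(plan=[[[0,1,0,0,-1],[0,2,0,0,-1],[0,2,0,0,-1],[0,2,0,0,-1]]])

```text
t: 28.17
eef_pos: [476.8, -168.3, 65.9]
tcp_rot: [3.141, -0.0, -0.148]
ft_force: [0.2, 0.7, 0.1]
opening: 0.004
grip_force: 0.6
```

Call:
step_arm(plan=[[[0,1,0,0,-1],[0,2,0,0,-1],[0,2,0,0,-1]]])

```text
t: 28.42
eef_pos: [476.4, -170.4, 65.9]
tcp_rot: [3.142, 0.0, -0.148]
ft_force: [0.3, 2.2, 0.0]
opening: 0.005
grip_force: 0.7
```

Call:
step_arm(plan=[[[0,1,0,0,-1],[0,1.5,0,0,-1],[0,1.5,0,0,-1]]])

```text
t: 28.67
eef_pos: [476.2, -171.9, 65.9]
tcp_rot: [3.141, 0.0, -0.148]
ft_force: [0.3, 0.7, 0.1]
opening: 0.003
grip_force: 0.7
```

Call:
step_arm(plan=[[[0,1,0,0,-1],[0,2,0,0,-1],[0,3,0,0,-1],[0,4,0,0,-1],[0,5,0,0,-1],[0,5,0,0,-1]]])

```text
t: 29.17
eef_pos: [475.5, -176.9, 65.9]
tcp_rot: [3.141, -0.0, -0.148]
ft_force: [-0.8, 1.3, 0.6]
opening: 0.005
grip_force: 0.5
```

Call:
step_arm(plan=[[[0,1,0,0,-1],[0,2,0,0,-1],[0,2,0,0,-1]]])

```text
t: 29.42
eef_pos: [475.2, -178.8, 65.9]
tcp_rot: [3.141, -0.0, -0.148]
ft_force: [0.8, 2.0, 0.1]
opening: 0.004
grip_force: 0.6
```

Call:
step_arm(plan=[[[0,0.7,0,0,-1],[0,1.3,0,0,-1],[0,1.3,0,0,-1]]])

```text
t: 29.67
eef_pos: [475.0, -180.0, 65.9]
tcp_rot: [3.142, 0.0, -0.148]
ft_force: [-0.6, 2.1, 0.1]
opening: 0.008
grip_force: 0.7
```

Call:
step_arm(plan=[[[0,0.7,0,0,-1],[0,1.3,0,0,-1],[0,1.3,0,0,-1]]])

```text
t: 29.92
eef_pos: [474.8, -181.3, 65.9]
tcp_rot: [3.141, 0.0, -0.148]
ft_force: [0.6, 1.9, 0.2]
opening: 0.004
grip_force: 0.8
```

Call:
step_arm(plan=[[[0,0.7,0,0,-1],[0,1.2,0,0,-1],[0,1.2,0,0,-1]]])

```text
t: 30.17
eef_pos: [474.7, -181.7, 65.9]
tcp_rot: [-3.14, 0.0, -0.148]
ft_force: [2.0, 8.5, 0.9]
opening: 0.005
grip_force: 4.4
```

Call:
step_arm(plan=[[[0,-3,0,0,-1],[0,-5,0,0,-1],[0,-5,-10,0,-1],[0,-5,-40,0,-1],[-30,-15,-60,0,-1],[-40,-35,-60,0,-1],[-40,-35,-60,0,-1],[-40,-35,-60,0,-1]]])

```text
t: 30.83
eef_pos: [440.5, -141.8, 127.0]
tcp_rot: [3.141, -0.002, -0.147]
ft_force: [0.2, -0.4, -0.5]
opening: 0.004
grip_force: 0.0
```

```bash
python3 look.py w11 | cut -c1-230; python3 - <<'E'
from h import *
for n in("w10","w11"):
  b=cv2.imread(f"pics/{n}.png");h=cv2.cvtColor(b,cv2.COLOR_BGR2HSV)
  m=(((h[...,0]<8)|(h[...,0]>172))&(h[...,1]>150)&(h[...,2]>80)).astype(np.uint8)
  k,l,st,ce=cv2.connectedComponentsWithStats(m);i=1+st[1:,4].argmax();print(n,ce[i],st[i])
  if n=="w11":
    P=onz(env.get_calibration("wrist"),[ce[i]],108)[0];y=np.radians(-8.5);R=np.array([[np.cos(y),-np.sin(y)],[np.sin(y),np.cos(y)]]);print((P[:2]-[484.7,-105.9])@R)
E
```

```text
30.8333 [ 440.5 -141.8  127. ] [ 0.2 -0.4 -0.5]
72 yel [(np.float64(-11.6), np.float64(0.6), 33), (np.float64(12.0), np.float64(0.5), 41)]
72 dot [(np.float64(-18.5), np.float64(-2.8), 12), (np.float64(-15.6), np.float64(-5.5), 8), (np.float64(-15.5), np.float64(2.7), 9), (np.float64(-6.4), np.float64(-2.6), 17), (np.float64(-6.2), np.float64(6.3), 17), (np.float64(5
30 yel [(np.float64(-11.5), np.float64(1.8), 34), (np.float64(12.5), np.float64(2.0), 36)]
30 dot [(np.float64(-18.6), np.float64(-0.9), 7), (np.float64(-16.2), np.float64(11.3), 51), (np.float64(-16.0), np.float64(5.2), 8), (np.float64(-6.2), np.float64(-1.9), 16), (np.float64(6.3), np.float64(7.2), 20), (np.float64(19
-12 yel [(np.float64(-19.9), np.float64(0.6), 5), (np.float64(-11.4), np.float64(2.1), 36), (np.float64(13.3), np.float64(1.7), 38)]
-12 dot [(np.float64(-19.0), np.float64(5.2), 11), (np.float64(-18.9), np.float64(-3.5), 11), (np.float64(-18.1), np.float64(11.1), 7), (np.float64(-15.5), np.float64(6.2), 12), (np.float64(-15.4), np.float64(-2.6), 12), (np.float
w10 [377.12048193 162.5       ] [368 143  20  40 498]
w11 [311.57377049 150.13114754] [304 144  16  14 122]
[ 13.85867805 -89.76820733]
```

```bash
python3 -c "
from cell import env
print(env.job_done())"
```

```text
the job is handed in; nothing more can be done
None
```

The cash box is unlocked and the job handed in at 30.8 s: the wheels read 4, 2, 5, the red bolt is pushed right to its stop, and the arm is clear; the highest force read was about 15 N (all axes combined), in one press on the left wheel that also pushed sideways.

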